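# Find the hidden catch of the knife box

### The arm

A 6-joint arm with a two-finger parallel gripper is mounted at the origin on the work surface. World frame = base frame: x ahead of the robot, y to its left, z up, the work surface at z = 0. Lengths are in m, angles in rad, forces in N, time in s.
With the tool pointing down it reaches from about 0.35 to 0.775 m from the base axis. Payload 7.3 kg.
Tool frame: the origin (TCP) lies midway between the tips of the shut fingers; the grasp point (between the pads) lies 19 mm behind it; z points along the fingers, y is the direction in which the jaws open and shut (so a half turn about z gives the same grasp; the last joint's range is limited). The gripper opens to 92 mm and grips with 3 to 60 N. Pads are 19 mm wide; open, the fingers measure 130 mm over their backs; the gripper's body (75 mm by 190 mm) begins 47 mm behind the grasp point.
Start: joints at [1.195, 0.342, 1.524, -0, 1.275, -0.146], TCP at [0.12, 0.511, 0.227] pointing down, gripper open.
Joint ranges: [-2.53, 2.53], [-0.77, 2.02], [0.04, 2.7], [-1, 4.14], [0.28, 2.66], [-3.11, 3.11]. Speed limits (rad/s): [2.57, 2.57, 3.14, 3.14, 3.14, 3.14].

### API

Orientations are given as [roll, pitch, yaw] about the fixed x, y, z axes, in that order (R = Rz(yaw) Ry(pitch) Rx(roll)).
In Python, from cell import robot, imaging gives the robot as it stands. The module is installed in compiled form; this text tells all that it offers.
- The arm moves only by the tool send_rows, never from a script. Its argument "plan" is a list of rows, each a list of 3 entries, a list of its own where there are three numbers: the shift along the world's x, y, z in m, then the turn, a rotation vector about the world's x, y, z in rad, then the closure in counts, from 0 (fully open) to 255 (shut). A call has 1 to 20 rows; each row shifts and turns the commanded pose from where the row before left it; what a row does not reach is not made up. A row lasts 1/10 s, in which the tool goes at most 50 mm and 8.59 degrees, less where a joint would pass 70% of its speed; a pose out of reach is approached as far as the arm can. A call is refused whole if a number of a shift passes 0.05 or a number of a turn 0.15, either way. A call with a gripper value outside its range is refused whole. The fingers move at their own pace and stop on an object; "newtons" is the grip in N (left out, the last holds). Time passes only in rows, so rows that do not move let the fingers close. It gives the time, the measured TCP pose, the force and the opening at its end, in the units of the state.
- robot.observe(): the state, without advancing time (a new reading comes with each control period).
- imaging.read_camera(name): name is "side" or "top"; returns a dict with "pixels" (400x640x3 uint8, red, green, blue), "fx", "fy", "cx", "cy" (pixels), "world_from_camera" (4x4, takes a point from camera to world coordinates). Camera axes: x right, y down, z forward; pixel columns grow to the right and rows downward; lengths in m; the calibration is good to about 2 mm. A picture is of the moment at which its call begins. There is no depth.
- robot.hand_in(): hands the job in, once; it reports no verdict.
The state is a dict: "time": time; "qpos": joint angles; "qvel": joint speeds; "joint_efforts": joint torques, N m; "tool_pos": TCP position; "tool_rot": TCP orientation; "contact_force": force on the tool from outside, world axes, zero at the start; "torque": the same for the moment, N m; "opening": finger opening in m.
Only numpy, scipy, OpenCV 4.12 (cv2) and the standard library are available. Lean on these libraries where they do the work, as an engineer would, in place of code of your own. Each camera call takes 0.05 s, during which the arm holds its last target.

### The job

The child-safe knife box on the kitchen table has four identical flush pads in its flat lid, and only one of them hides the catch. Feel across the pads with the fingertips until you find the one that gives, and push it fully home so that the hatch rises and stays up, then take the hand away. Press gently rather than leaning hard on the box, do not touch or pry the hatch itself, and do not move or lift the things around the box.

Things in the scene. Friction and masses are not known exactly. Their poses are not given: they have to be found in the camera images.
- box: Knife box fixed to the table, 230 x 310 x 80 mm (x, y, z), wooden sides and a flat white lid whose face is 80 mm above the table. Origin: centre of its underside, z up; -x is the side nearest the robot at yaw 0, y along the row of pads. The front part of the lid holds the row of four pads; the part behind them (+x) is the hatch.
- pad_1 (a point): Centre of the upper face of pad 1, unpressed; axes as the box. Pads 1 to 4 stand in a row along the box's +y, 64 mm apart, 60 mm to the front (-x) of its centre. Each is a flat white plate 53 x 49 mm (x, y) in a well of 56 x 52 mm, face 2 mm below the lid's face.
- pad_2 (a point): As pad_1, the second pad. One of the four, a different one each time and not to be told by eye, is the catch: it goes straight down 8 mm to its stop under about 5 N, and stays in. The other three are rigid blanks. This point does not move with the pad.
- pad_3 (a point): As pad_1, the third pad: centre of its upper face, unpressed.
- pad_4 (a point): As pad_1, the fourth pad: centre of its upper face, unpressed.
- hatch (a joint): Opening angle of the hatch: 0 shut, flush with the lid; 0.40 rad fully up. It hinges on its far (+x) edge and is linked to the catch: 0.05 rad for every mm that the catch pad goes down, and it stays where the pad is left.
- hatch_edge (a point): The hatch, a white plate 102 x 256 x 6 mm (x, y, z). This point is the middle of its front edge, on its upper face; the hinge line lies 102 mm behind it (+x). The front edge, 26 mm behind the wells, rises about 40 mm when the hatch is up. Not to be touched.
- mug: Blue mug, 80 mm across and 92 mm tall, loose, close to the left or right side of the box. Origin: centre of its underside.
- mill: Dark wooden pepper mill, 54 mm across and 137 mm tall, loose, close to the left or right side of the box. Origin: centre of its underside.
- jar: Jar with a metal lid, 68 mm across and 95 mm tall, loose, close to the left or right side of the box. Origin: centre of its underside.
- spoon: Dark wooden spoon, 220 mm long, lying loose along the front of the box. Origin: its underside, about half-way along.
There are look-alikes about, which are no part of the job. What is shaped like the mill but green or red is not meant.

How it is judged:
By the outcome, as a careful person would: the job done as asked, in the order asked, and still so for the second after the job is handed in, with the robot touching nothing.
It also fails if it takes over 48 s, if anything falls off the work surface, if the arm or the gripper's body presses on something with over 40 N, if the wrist force passes 120 N, or if a joint passes its speed limit or range.

## Working session

There is one attempt and no reset: what is moved stays moved. The work goes in short steps, Python scripts to look and compute and a tool call to move; the robot and the scene stay as the last step left them, time stands still between calls to the robot, and variables do not carry over. Pictures are saved under pics/ and viewed, and the job is handed in when it is done.

Besides the shell and the picture viewer there is one more tool, called after "Call:" as name(argument=value, ...) on one line, values as JSON. send_rows: Moves the arm, as the interface text tells. Its arguments: {"type":"object","properties":{"plan":{"type":"array"},"newtons":{"type":"number"}},"required":["plan"]}

```bash
mkdir -p pics
python3 - <<'E'
from cell import robot, imaging
import cv2, numpy as np
s=robot.observe(); print({k:np.round(v,3).tolist() for k,v in s.items()})
for n in("top","side"):
    d=imaging.read_camera(n); cv2.imwrite(f"pics/{n}0.png",d["pixels"][...,::-1]); print(n,d["fx"],d["fy"],d["cx"],d["cy"],np.round(d["world_from_camera"],3).tolist())
E
```

```text
{'time': 0.0, 'qpos': [1.195, 0.343, 1.525, 0.0, 1.275, -0.146], 'qvel': [-0.001, -0.0, 0.0, 0.0, -0.0, 0.0], 'joint_efforts': [0.0, -43.124, -24.422, 0.072, 0.056, -0.0], 'tool_pos': [0.119, 0.511, 0.226], 'tool_rot': [-3.14, -0.0, 2.912], 'contact_force': [-0.723, 0.905, -0.719], 'torque': [0.02, -0.015, -0.008], 'opening': 0.092}
top 394.14075373714974 394.14075373714974 320.58390788687757 203.87309756260657 [[-0.004, -0.991, 0.133, 0.405], [-1.0, 0.004, -0.001, 0.078], [0.0, -0.133, -0.991, 1.039], [0.0, 0.0, 0.0, 1.0]]
side 471.9479071551187 471.9479071551187 318.2810988609091 200.62955935434331 [[0.953, -0.23, 0.195, 0.281], [-0.301, -0.696, 0.652, -0.706], [-0.014, -0.681, -0.732, 0.958], [0.0, 0.0, 0.0, 1.0]]
```

```bash
ls . pics
```

```text
.:
pics

pics:
side0.png
top0.png
```

View pics/top0.png

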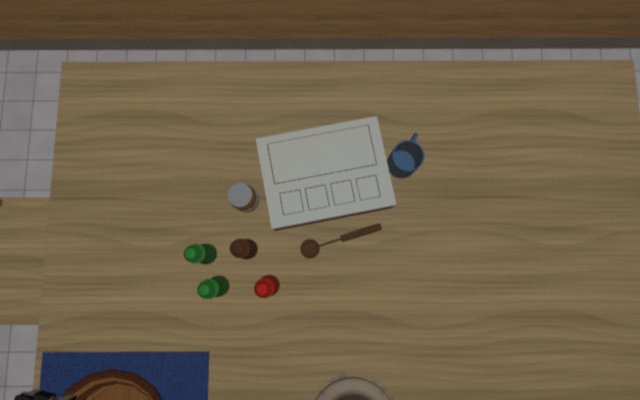

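View pics/side0.png

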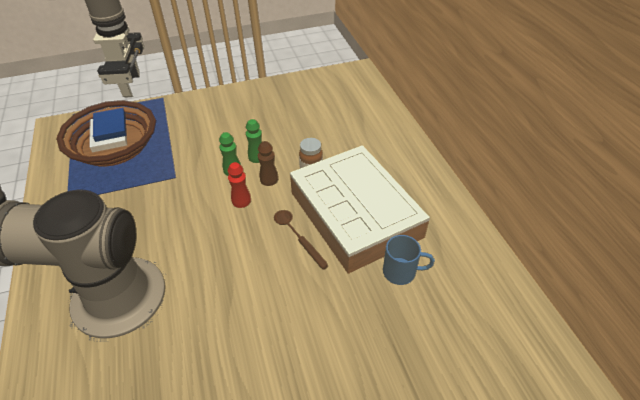

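The top view shows the lid's corners near (256,138), (377,117), (395,206) and (273,228), with the pads in a row near (291,202), (317,197), (342,192) and (368,188). World +y is image-left. The jar stands to the left at (240,195), the mill at (242,248) and the mug to the right at (405,158). The spoon lies in front.

```bash
cat > h.py <<'E'
import numpy as np, cv2
from cell import robot, imaging
def ray(d,u,v,z):
    T=d["world_from_camera"]; r=T[:3,:3]@np.array([(u-d["cx"])/d["fx"],(v-d["cy"])/d["fy"],1]); o=T[:3,3]
    return o+r*(z-o[2])/r[2]
def proj(d,p):
    T=d["world_from_camera"]; c=T[:3,:3].T@(np.array(p)-T[:3,3]); return np.array([d["cx"]+d["fx"]*c[0]/c[2],d["cy"]+d["fy"]*c[1]/c[2]])
E
python3 - <<'E'
from h import *
for n in("top","side"):
    d=imaging.read_camera(n); im=d["pixels"]; hsv=cv2.cvtColor(im,cv2.COLOR_RGB2HSV)
    m=((hsv[...,1]<45)&(hsv[...,2]>120)).astype(np.uint8)
    m=cv2.morphologyEx(m,cv2.MORPH_CLOSE,np.ones((7,7)))
    roi=np.zeros_like(m)
    if n=="top": roi[105:240,245:410]=1
    else: roi[140:275,280:440]=1
    m*=roi
    c=max(cv2.findContours(m,0,2)[0],key=cv2.contourArea)
    h=cv2.convexHull(c); q=cv2.approxPolyN(h,4)[0] if hasattr(cv2,"approxPolyN") else None
    q=np.array(q).reshape(-1,2); W=np.array([ray(d,u,v,.08) for u,v in q])
    print(n,q.tolist(),np.round(W,4).tolist(),"ctr",np.round(W.mean(0),4))
    L=[np.linalg.norm(W[i]-W[(i+1)%4]) for i in range(4)]; print(np.round(L,4))
    r=cv2.minAreaRect(np.array([ray(d,float(u),float(v),.08)[:2] for u,v in c[:,0]],np.float32)); print(r)
    for i in range(4):
        e=W[(i+1)%4]-W[i]; print(round(np.degrees(np.arctan2(e[1],e[0])),2))
    # refined hi-res crop
    u0,v0,w,hh=cv2.boundingRect(c); cv2.imwrite(f"pics/{n}_crop.png",cv2.resize(im[v0-5:v0+hh+5,u0-5:u0+w+5,::-1],None,fx=4,fy=4,interpolation=cv2.INTER_CUBIC))
    print(u0-5,v0-5)
E
```

```text
top [[396, 204], [271, 228], [255, 138], [376, 115]] [[0.5326, -0.108, 0.08], [0.4749, 0.198, 0.08], [0.7011, 0.241, 0.08], [0.76, -0.0641, 0.08]] ctr [0.6172 0.0667 0.08  ]
[0.3114 0.2303 0.3108 0.2316]
((0.6166709661483765, 0.06632566452026367), (0.23114793002605438, 0.31219860911369324), 10.823591232299805)
100.69
10.78
-79.08
-169.07
251 111
side [[433, 221], [348, 254], [288, 172], [362, 145]] [[0.7589, -0.0763, 0.08], [0.5289, -0.1052, 0.08], [0.4687, 0.2018, 0.08], [0.6978, 0.2428, 0.08]] ctr [0.6136 0.0658 0.08  ]
[0.2318 0.3128 0.2327 0.3249]
((0.6137550473213196, 0.06534262746572495), (0.23202335834503174, 0.3198307156562805), 10.7799654006958)
-172.84
101.09
10.15
-79.15
285 141
```

Run:
```python
from h import *
c=np.array([.6162,.0662]); y=np.radians(10.8); ex=np.array([np.cos(y),np.sin(y)]); ey=np.array([-ex[1],ex[0]])
P=[c-.06*ex+k*ey for k in(-.096,-.032,.032,.096)]; print(np.round(P,4).tolist())
for n in("top","side"):
    d=imaging.read_camera(n); im=d["pixels"][...,::-1].copy()
    im=cv2.resize(im,None,fx=4,fy=4,interpolation=cv2.INTER_CUBIC)
    for p in P:
        q=[p+a*ex*.028+b*ey*.026 for a,b in((-1,-1),(1,-1),(1,1),(-1,1))]
        q=np.array([proj(d,[*x,.08])*4+1.5 for x in q]).round().astype(int); cv2.polylines(im,[q],True,(0,0,255),1)
    im=im[90*4:240*4,230*4:430*4] if n=="top" else im[130*4:275*4,270*4:450*4]
    cv2.imwrite(f"pics/{n}_ov.png",im)
T=imaging.read_camera("top"); S=imaging.read_camera("side")
def tri(a,b):
    A=[];B=[]
    for d,(u,v) in((T,a),(S,b)):
        M=d["world_from_camera"]; r=M[:3,:3]@np.array([(u-d["cx"])/d["fx"],(v-d["cy"])/d["fy"],1]); r/=np.linalg.norm(r); Q=np.eye(3)-np.outer(r,r); A.append(Q);B.append(Q@M[:3,3])
    return np.linalg.solve(sum(A),sum(B))
for nm,a,b in(("mill",(238,248),(266,146)),("jar",(240,193),(310,145))):
    w=tri(a,b); r=w[:2]-c; print(nm,w.round(3),"box frame",(r@ex).round(3),(r@ey).round(3))
w=ray(T,405,157,.09);r=w[:2]-c;print("mug",w,r@ex,r@ey)
```

```text
[[0.5753, -0.0393], [0.5633, 0.0235], [0.5513, 0.0864], [0.5393, 0.1493]]
mill [0.427 0.266 0.13 ] box frame -0.149 0.232
jar [0.556 0.273 0.095] box frame -0.021 0.214
mug [ 0.6482006  -0.13172598  0.09      ] -0.005653847259721993 -0.2004164765379838
```

View pics/top_ov.png

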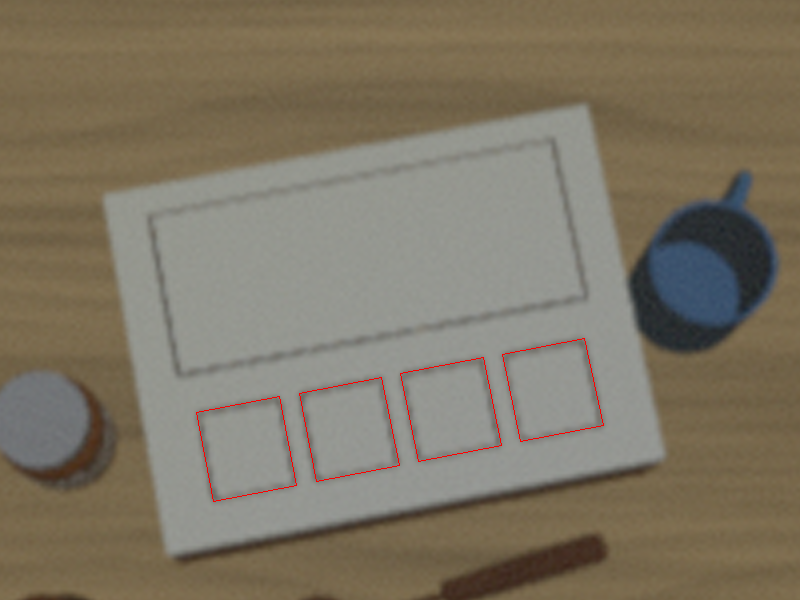

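View pics/side_ov.png

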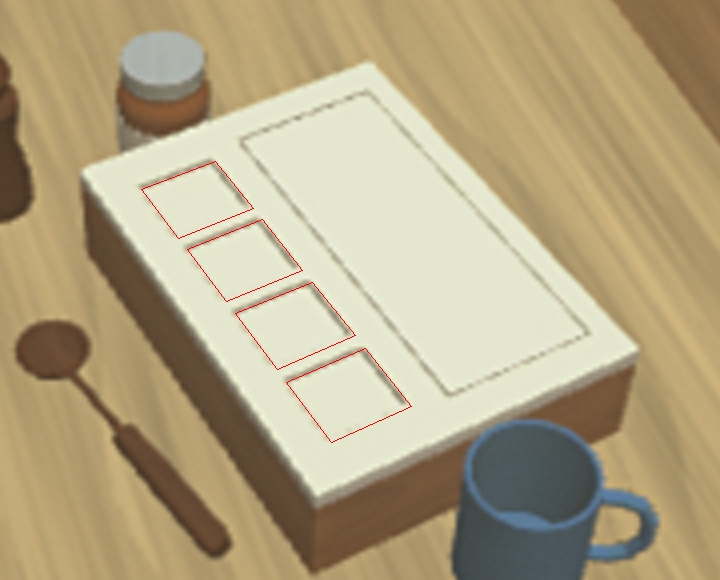

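The overlay fits both views to about 2 mm. I'll align the jaws with the row, shut the fingers and move above pad 4 first, staying high.

Call:
send_rows(plan=[[[0.03,-0.026,0],[0,0,0.03],255],[[0.03,-0.026,0],[0,0,0.03],255],[[0.03,-0.026,0],[0,0,0.03],255],[[0.03,-0.026,0],[0,0,0.03],255],[[0.03,-0.026,0],[0,0,0.03],255],[[0.03,-0.026,0],[0,0,0.03],255],[[0.03,-0.026,0],[0,0,0.03],255],[[0.03,-0.026,0],[0,0,0.03],255],[[0.03,-0.026,0],[0,0,0.03],255],[[0.03,-0.026,0],[0,0,0.03],255],[[0.03,-0.026,0],[0,0,0.03],255],[[0.03,-0.026,0],[0,0,0.03],255],[[0.03,-0.026,0],[0,0,0.03],255],[[0.03,-0.026,0],[0,0,0.03],255],[[0,0,0],[0,0,0],255],[[0,0,0],[0,0,0],255]], newtons=20)

```text
time: 2.0
tool_pos: [0.5397, 0.1467, 0.2262]
tool_rot: [3.141, -0.001, -2.953]
contact_force: [-1.4, 0.5, 0.2]
opening: 0.0005
```

Call:
send_rows(plan=[[[0,0.0025,-0.03],[0,0,0],255],[[0,0,-0.04],[0,0,0],255],[[0,0,-0.04],[0,0,0],255],[[0,0,-0.021],[0,0,0],255],[[0,0,0],[0,0,0],255],[[0,0,0],[0,0,0],255]])

```text
time: 2.6
tool_pos: [0.5394, 0.1506, 0.0966]
tool_rot: [3.141, 0.0, -2.95]
contact_force: [0.5, 0.1, -0.1]
opening: 0.0002
```

Run:
```python
from h import *
print(robot.observe()["contact_force"], robot.observe()["tool_pos"])
a=imaging.read_camera("top")["pixels"][80:240,200:440,::-1];b=imaging.read_camera("side")["pixels"][80:240+40,240:480,::-1]
f=lambda x:cv2.resize(x,(400,int(400*x.shape[0]/240)),interpolation=cv2.INTER_CUBIC)
A,B=f(a),f(b);o=np.zeros((max(len(A),len(B)),800,3),np.uint8);o[:len(A),:400]=A;o[:len(B),400:]=B
cv2.imwrite("pics/p1.png",o)
```

```text
[ 0.54595285  0.10912679 -0.08912363] [0.53937853 0.15060545 0.09655458]
```

View pics/p1.png

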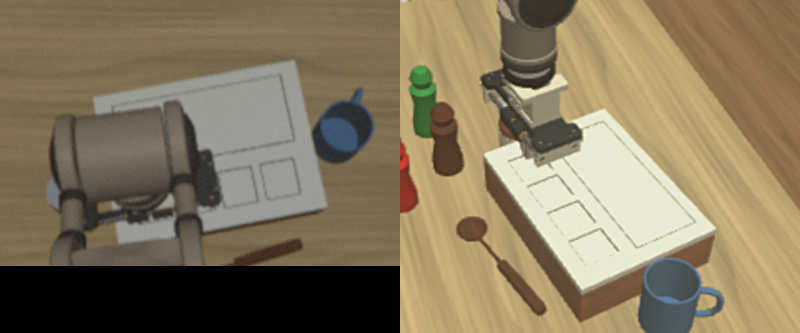

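The side view shows the fingertips just above pad 4 at about (550,150) in the mosaic, clear of the hatch. Next I'll descend slowly and watch the force.

Call:
send_rows(plan=[[[0,0,-0.005],[0,0,0],255],[[0,0,-0.005],[0,0,0],255],[[0,0,-0.004],[0,0,0],255],[[0,0,-0.002],[0,0,0],255],[[0,0,-0.002],[0,0,0],255],[[0,0,0],[0,0,0],255]])

```text
time: 3.3
tool_pos: [0.5395, 0.1497, 0.0783]
tool_rot: [3.142, -0.0, -2.951]
contact_force: [-1.6, -0.5, 5.7]
opening: 0.0002
```

Contact at the pad's height of 0.078. I'll press 2 mm more, in small steps.

Call:
send_rows(plan=[[[0,0,-0.001],[0,0,0],255],[[0,0,0],[0,0,0],255]])

```text
time: 3.5
tool_pos: [0.5395, 0.1497, 0.0782]
tool_rot: [-3.142, 0.0, -2.951]
contact_force: [-4.4, -1.2, 13.4]
opening: 0.0004
```

Call:
send_rows(plan=[[[0,0,-0.001],[0,0,0],255],[[0,0,0],[0,0,0],255]])

```text
time: 3.7
tool_pos: [0.5396, 0.1497, 0.0782]
tool_rot: [-3.141, 0.001, -2.951]
contact_force: [-6.2, -1.4, 19.8]
opening: 0.0003
```

Pad 4 is rigid: 20 N with no travel, and the tip at 0.078 is inside the well. I'll lift and move on to pad 3.

Call:
send_rows(plan=[[[0,0,0.01],[0,0,0],255],[[0,0,0.012],[0,0,0],255],[[0.006,-0.0315,0],[0,0,0],255],[[0.006,-0.0315,0],[0,0,0],255],[[0,0,0],[0,0,0],255],[[0,0,-0.006],[0,0,0],255],[[0,0,-0.006],[0,0,0],255],[[0,0,-0.004],[0,0,0],255],[[0,0,-0.002],[0,0,0],255],[[0,0,-0.002],[0,0,0],255],[[0,0,0],[0,0,0],255]])

```text
time: 4.8
tool_pos: [0.5512, 0.0874, 0.0783]
tool_rot: [3.141, -0.0, -2.951]
contact_force: [-2.9, 1.9, 4.9]
opening: 0.0004
```

Call:
send_rows(plan=[[[0,0,-0.001],[0,0,0],255],[[0,0,0],[0,0,0],255]])

```text
time: 5.0
tool_pos: [0.5513, 0.0874, 0.0782]
tool_rot: [3.141, 0.0, -2.951]
contact_force: [-4.9, 0.6, 12.9]
opening: 0.0007
```

Call:
send_rows(plan=[[[0,0,-0.001],[0,0,0],255],[[0,0,0],[0,0,0],255]])

```text
time: 5.2
tool_pos: [0.5513, 0.0874, 0.0782]
tool_rot: [3.141, 0.001, -2.951]
contact_force: [-8.2, 0.6, 19.6]
opening: 0.0004
```

Pad 3 is rigid too. Next is pad 2.

Call:
send_rows(plan=[[[0,0,0.01],[0,0,0],255],[[0,0,0.012],[0,0,0],255],[[0.006,-0.0315,0],[0,0,0],255],[[0.006,-0.0315,0],[0,0,0],255],[[0,0,0],[0,0,0],255],[[0,0,-0.006],[0,0,0],255],[[0,0,-0.006],[0,0,0],255],[[0,0,-0.004],[0,0,0],255],[[0,0,-0.002],[0,0,0],255],[[0,0,-0.002],[0,0,0],255],[[0,0,0],[0,0,0],255]])

```text
time: 6.3
tool_pos: [0.5633, 0.0245, 0.0783]
tool_rot: [3.141, -0.0, -2.951]
contact_force: [-1.9, 0.7, 5.1]
opening: 0.0004
```

Call:
send_rows(plan=[[[0,0,-0.001],[0,0,0],255],[[0,0,0],[0,0,0],255]])

```text
time: 6.5
tool_pos: [0.5633, 0.0244, 0.0782]
tool_rot: [3.141, 0.0, -2.951]
contact_force: [-4.9, 0.8, 12.5]
opening: 0.0005
```

Pad 2 doesn't move at 12.5 N, well above the 5 N the catch needs. Next is pad 1.

Call:
send_rows(plan=[[[0,0,0.01],[0,0,0],255],[[0,0,0.011],[0,0,0],255],[[0.006,-0.0315,0],[0,0,0],255],[[0.006,-0.0315,0],[0,0,0],255],[[0,0,0],[0,0,0],255],[[0,0,-0.006],[0,0,0],255],[[0,0,-0.006],[0,0,0],255],[[0,0,-0.004],[0,0,0],255],[[0,0,-0.002],[0,0,0],255],[[0,0,-0.002],[0,0,0],255],[[0,0,0],[0,0,0],255]])

```text
time: 7.6
tool_pos: [0.5755, -0.0389, 0.0776]
tool_rot: [3.141, -0.0, -2.951]
contact_force: [-0.3, 0.4, -0.4]
opening: 0.0002
```

Call:
send_rows(plan=[[[0,0,-0.001],[0,0,0],255],[[0,0,0],[0,0,0],255]])

```text
time: 7.8
tool_pos: [0.5757, -0.0391, 0.077]
tool_rot: [3.141, 0.001, -2.951]
contact_force: [-0.1, 2.0, 2.7]
opening: 0.0002
```

Pad 1 gives. I'll push down in 1 mm steps towards its stop at z ≈ 0.070.

Call:
send_rows(plan=[[[0,0,-0.001],[0,0,0],255],[[0,0,-0.001],[0,0,0],255],[[0,0,-0.001],[0,0,0],255],[[0,0,-0.001],[0,0,0],255],[[0,0,-0.001],[0,0,0],255],[[0,0,-0.001],[0,0,0],255],[[0,0,0],[0,0,0],255]])

```text
time: 8.5
tool_pos: [0.5757, -0.0393, 0.0706]
tool_rot: [3.142, 0.0, -2.951]
contact_force: [1.3, 2.3, 3.1]
opening: 0.0006
```

Call:
send_rows(plan=[[[0,0,-0.001],[0,0,0],255],[[0,0,0],[0,0,0],255]])

```text
time: 8.7
tool_pos: [0.5757, -0.0393, 0.0703]
tool_rot: [-3.141, 0.001, -2.951]
contact_force: [-0.4, 3.3, 7.9]
opening: 0.0002
```

Call:
send_rows(plan=[[[0,0,-0.001],[0,0,0],255],[[0,0,0],[0,0,0],255]])

```text
time: 8.9
tool_pos: [0.5758, -0.0393, 0.0702]
tool_rot: [-3.141, 0.001, -2.951]
contact_force: [-3.3, 3.6, 14.6]
opening: 0.0001
```

Call:
send_rows(plan=[[[0,0,-0.0005],[0,0,0],255],[[0,0,0],[0,0,0],255]])

```text
time: 9.1
tool_pos: [0.5757, -0.0393, 0.0701]
tool_rot: [-3.141, 0.001, -2.951]
contact_force: [-5.5, 4.2, 18.6]
opening: 0.0004
```

The pad is at its stop: about 8 mm of travel, 18 N and no further movement. I'll lift straight up, then move back towards the start.

Call:
send_rows(plan=[[[0,0,0.005],[0,0,0],255],[[0,0,0.01],[0,0,0],255],[[0,0,0.02],[0,0,0],255],[[0,0,0.04],[0,0,0],255],[[0,0,0.04],[0,0,0],255],[[0,0,0.04],[0,0,0],255],[[-0.035,0.02,0],[0,0,0],255],[[-0.035,0.02,0],[0,0,0],255],[[-0.025,0.035,0],[0,0,0],255],[[-0.025,0.035,0],[0,0,0],255],[[-0.025,0.035,0],[0,0,0],255],[[-0.025,0.035,0],[0,0,0],255],[[-0.025,0.035,0],[0,0,0],255],[[-0.025,0.035,0],[0,0,0],255],[[-0.025,0.035,0],[0,0,0],255],[[-0.025,0.035,0],[0,0,0],255],[[-0.025,0.035,0],[0,0,0],255],[[0,0,0],[0,0,0],255],[[0,0,0],[0,0,0],255]])

```text
time: 11.0
tool_pos: [0.2802, 0.3159, 0.2232]
tool_rot: [-3.141, 0.0, -2.949]
contact_force: [0.9, -0.3, 0.4]
opening: 0.0003
```

Run:
```python
from h import *
print(robot.observe()["contact_force"], robot.observe()["tool_pos"])
T=imaging.read_camera("top");S=imaging.read_camera("side")
cv2.imwrite("pics/top_f.png",T["pixels"][...,::-1]); 
cv2.imwrite("pics/side_f.png",cv2.resize(S["pixels"][100:300,210:450,::-1],None,fx=3,fy=3,interpolation=cv2.INTER_CUBIC))
c=np.array([.6162,.0662]); y=np.radians(10.8); ex=np.array([np.cos(y),np.sin(y)]); ey=np.array([-ex[1],ex[0]])
# expected hatch front corners at 0.40 rad; front edge at x=-0.006 box (well back -.032+.026)
for th in(.3,.4):
  for k in(-.128,.128):
    p=c+ex*(-.006+.102*(1-np.cos(th)))+ey*k; print(th,k,(3*(proj(S,[*p,.08+.102*np.sin(th)])-[210,100])).round(1))
```

```text
[ 0.88444159 -0.27426171  0.38996759] [0.28018535 0.31590171 0.22321458]
0.3 -0.128 [527.1 359.4]
0.3 0.128 [366.6 169.3]
0.4 -0.128 [531.9 349.8]
0.4 0.128 [370.1 159.9]
```

View pics/side_f.png

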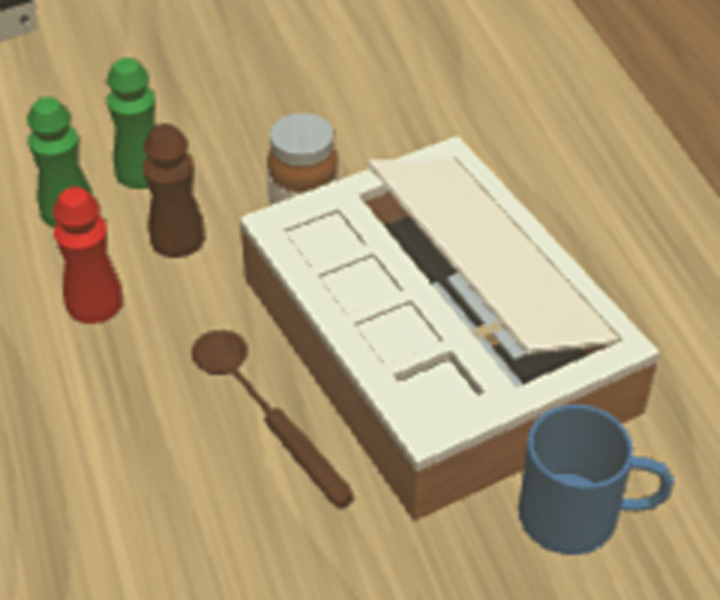

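View pics/top_f.png

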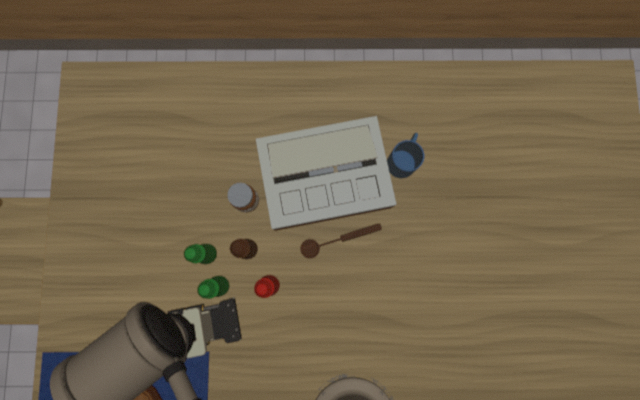

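In the side view the hatch is up, with front corners at about (371,160) and (525,352). I predicted (370,160) and (532,350) for 0.40 rad. Pad 1 is sunk at about (440,380), nothing around the box has moved, and the hand is clear.

```bash
python3 -c "
from cell import robot; print(robot.hand_in())"
```

```text
the job is handed in; nothing more can be done
None
```

I found the catch under pad 1, pushed it fully home, and the hatch rose and stayed up. The job is handed in with the hand clear of everything.

- **Feeling the pads:** I worked from pad 4 to pad 1 with shut fingertips. Pads 4 and 3 did not move under about 20 N, and pad 2 did not move under about 12.5 N. I stopped earlier on pad 2, but that is well above the 5 N the catch needs.
- **Pressing the catch:** pad 1 gave at about 3 N and went down about 8 mm to its stop. I held it there at about 18 N, then lifted straight up and moved away.
- **Last checks:** at about 11 s the wrist force was near zero, allowing for sensor noise. In the side view the hatch's front corners were within a few pixels of my prediction for 0.40 rad in an enlarged picture. The far corner matched better (about 1 pixel) than the near one (about 7 pixels). By eye, the mug, mill, jar and spoon were where they started. No check failed.

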